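# Sweep the washers out of the sorting pan into their drawer

## Task

Put the three loose steel washers away: with the fingertips sweep them along the floor of the green pan, one at a time, out through its narrow spout so that each drops into the open drawer below, then push that drawer fully shut. Only slide the washers, never pick them up, and leave the bolt and the long nut standing in the pan, and the bottle and tin on the bench, where they are.

Things in the scene. Friction and masses are not known exactly. Their poses are not given: they have to be found in the camera images.
- cabinet: fixed dark grey steel drawer cabinet, 190 mm deep (x), 330 wide (y), 130 high, two rows of three drawers, with a green sheet-metal sorting pan screwed flat on top. Origin: centre of its underside, on the bench; x points from front to back, z up; the front, at x = -95 mm, faces the robot, turned by at most 15 degrees. All drawers but the upper middle one are fixed shut
- pan (a point): on the pan's floor, 132 mm straight above the cabinet's origin, axes as the cabinet's. The floor is flat; the rim is 3 mm thick and stands 12 to 14 mm above it. Inside, from here: back wall at x = +92 mm; side walls at y = +-138 mm, running forward to x = -35 mm; from there slanting walls run in to the spout's inner end at x = -75 mm, y = +-21 mm
- washer_a: one of three identical thick flat steel washers, 30 mm across, 13 mm hole, 6 mm thick, about 27 g, lying flat and loose on the pan's floor; the origin is the centre of its underside, its z axis is its own axis
- washer_b: one of three identical thick flat steel washers, 30 mm across, 13 mm hole, 6 mm thick, about 27 g, lying flat and loose on the pan's floor; the origin is the centre of its underside, its z axis is its own axis
- washer_c: one of three identical thick flat steel washers, 30 mm across, 13 mm hole, 6 mm thick, about 27 g, lying flat and loose on the pan's floor; the origin is the centre of its underside, its z axis is its own axis
- drawer (a joint): opening of the middle drawer of the upper row, directly under the spout, in m: 0 is shut, and it grows as the drawer comes out towards the robot (along the cabinet's -x). It starts 62 to 80 mm out. It slides stiffly (about 1.5 N), stays where it is left and is stopped at 0
- drawer_in (a point): centre of that drawer's inner floor, 74 mm above the bench; moves with the drawer, axes as the cabinet's. The drawer is open on top, inside 164 mm long (x from -82 to +82 mm) by 94 mm wide (y), its walls 42 mm high, its front panel 50 mm high above this floor and 4 mm thick
- pull (a point): middle of the front face of that drawer's hooded metal pull: 60 mm wide (y), 12 mm high, standing 22 mm out from the drawer's front, this point 90 mm above the bench. Moves with the drawer; with the drawer shut it lies 117 mm in front of the cabinet's origin, so 14 mm further out than the spout's edge above it
- spout (a point): middle of the free front edge of the pan's spout, at pan floor height, 103 mm in front of the cabinet's origin and 8 mm beyond its front plane; axes as the cabinet's. The spout is a straight-walled channel, 42 mm wide inside, 28 mm long, open at the front: washers leave along -x and drop 58 mm to the drawer's floor
- bolt: dark steel hex bolt standing on its head in the pan, not to be disturbed: head 24 mm across flats and 10 mm thick, 16 mm shank, 45 mm tall over all; origin: centre of its underside
- coupling_nut: brass-coloured long hex nut standing on end in the pan, not to be disturbed: 24 mm across flats, 46 mm tall; origin: centre of its underside
- glue_bottle: yellow glue bottle with an orange cap standing on the bench beside the cabinet, 58 mm across, 150 mm tall; origin: centre of its underside
- wax_tin: round red tin standing on the bench at the cabinet's other side, 72 mm across, 55 mm tall; origin: centre of its underside

How it is judged:
By the outcome, as a careful person would: the job done as asked, in the order asked, and still so for the second after the job is handed in, with the robot touching nothing.
It also fails if it takes over 72 s, if anything falls off the work surface, if the arm or the gripper's body presses on something with over 40 N, if the wrist force passes 120 N, or if a joint passes its speed limit or range.

## Robot

A 7-joint arm with a two-finger parallel gripper is mounted at the origin on the work surface. World frame = base frame: x ahead of the robot, y to its left, z up, the work surface at z = 0. Lengths are in m, angles in rad, forces in N, time in s.
With the tool pointing down it reaches from about 0.4 to 0.85 m from the base axis. Payload 10.4 kg.
Tool frame: the origin (TCP) lies on the centre line of the jaws, within the pads' length; the fingertips stand r.tip_extent ahead of it and the grasp point (between the pads) lies 3 mm ahead of it (r.tip_extent is the distance from the TCP to the fingertips, in m); z points along the fingers, y is the direction in which the jaws open and shut (so a half turn about z gives the same grasp; the last joint's range is limited). The gripper opens to 87 mm and grips with 3 to 60 N. Pads are 19 mm wide; open, the fingers measure 117 mm over their backs; the gripper's body (75 mm by 190 mm) begins 51 mm behind the grasp point.
Start: joints at [1.19, 0.332, -0.065, 1.46, 0.022, 1.35, -0.088], TCP at [0.219, -0.585, 0.211] pointing down, gripper open.
Joint ranges: [-2.6, 2.6], [-0.5, 2.12], [-1.47, 1.34], [0.16, 2.42], [-1.27, 4.41], [0.06, 2.06], [-2.6, 2.6]. Speed limits (rad/s): [2.22, 2.22, 2.79, 2.79, 3.14, 3.14, 3.14].

## Interface

Orientations are given as a unit quaternion [x, y, z, w].
In Python, from bench import r gives the robot as it stands. The module is installed in compiled form; this text tells all that it offers.
- The arm moves only by the shell command python3 -m jog 'ROWS' [FORCE]. ROWS is JSON, a list of rows, each a list of 5 numbers: the shift along the tool's x, y, z in cm, then the turn about the tool's z in rad, then the closure, from 0 (fully open) to 1 (shut). A call has exactly 10 rows; each row shifts and turns the pose as measured when the row begins, along the tool's axes as they then stand; what a row does not reach is not made up. A row lasts 1/10 s, in which the tool goes at most 50 mm and 8.59 degrees, less where a joint would pass 70% of its speed; a pose out of reach is approached as far as the arm can. A call with a gripper value outside its range is refused whole. The fingers move at their own pace and stop on an object; FORCE is the grip in N (left out, the last holds). Time passes only in rows, so rows that do not move let the fingers close, or fill a call up. It gives the time, the measured TCP pose, the force and the opening at its end, in the units of the state.
- r.read_state(): the state, without advancing time (a new reading comes with each control period).
- r.camera(name): name is "scene" or "top"; returns a dict with "pixels" (480x640x3 uint8, red, green, blue), "fx", "fy", "cx", "cy" (pixels), "camera_from_world" (4x4, takes a point from world to camera coordinates). Camera axes: x right, y up, looking along -z (the intrinsics and any distortion apply to the point x, -y, -z); pixel columns grow to the right and rows downward; lengths in m; the calibration is good to about 2 mm. A picture is of the moment at which its call begins. There is no depth.
- r.close_job(): hands the job in, once; it reports no verdict.
The state is a dict: "time": time; "joint_positions": joint angles; "joint_vel": joint speeds; "joint_torque": joint torques, N m; "ee_pos": TCP position; "eef_rot": TCP orientation; "ft_force": force on the tool from outside, world axes, zero at the start; "torque": the same for the moment, N m; "width": finger opening in m.
Only numpy, scipy, OpenCV 4.12 (cv2) and the standard library are available. Lean on these libraries where they do the work, as an engineer would, in place of code of your own. Each camera call takes 0.05 s, during which the arm holds its last target. There are 200 camera calls.

## Working session

There is one attempt and no reset: what is moved stays moved. The work goes in short steps, Python scripts to look and compute and a shell command to move; the robot and the scene stay as the last step left them, time stands still between calls to the robot, and variables do not carry over. Pictures are saved under pics/ and viewed, about 8 in all and at most 12, crops included, and the job is handed in when it is done.

```bash
mkdir -p pics
cat > h.py <<'E'
import numpy as np, cv2
from bench import r
def snap(n,f=None):
    c=r.camera(n)
    if f: cv2.imwrite('pics/'+f,c['pixels'][:,:,::-1])
    return c
def ray(c,u,v):
    T=np.array(c['camera_from_world']);R=T[:3,:3];o=-R.T@T[:3,3]
    d=R.T@np.array([(u-c['cx'])/c['fx'],-(v-c['cy'])/c['fy'],-1.]);return o,d
def onz(c,u,v,z):
    o,d=ray(c,u,v);return o+d*(z-o[2])/d[2]
def proj(c,p):
    T=np.array(c['camera_from_world']);q=T[:3,:3]@p+T[:3,3]
    return c['cx']+c['fx']*q[0]/-q[2], c['cy']-c['fy']*q[1]/-q[2]
E
python3 - <<'E'
from h import *
for n in('top','scene'):
    c=snap(n,n+'0.png');print(n,[c[k] for k in('fx','fy','cx','cy')],c.keys(),np.round(ray(c,320,240),3).tolist())
s=r.read_state();print({k:np.round(s[k],3).tolist() for k in s},r.tip_extent)
E
```

```text
top [507.6688587121299, 507.6688587121299, 322.40307772031974, 250.10727244193274] dict_keys(['pixels', 'fx', 'fy', 'cx', 'cy', 'camera_from_world']) [[0.465, 0.041, 1.098], [0.203, -0.019, -0.979]]
scene [479.3988202538352, 479.3988202538352, 327.0838756919689, 235.79952654418412] dict_keys(['pixels', 'fx', 'fy', 'cx', 'cy', 'camera_from_world']) [[0.997, -0.376, 0.689], [-0.476, 0.478, -0.739]]
{'time': 0.1, 'joint_positions': [1.19, 0.333, -0.065, 1.461, 0.022, 1.35, -0.088], 'joint_vel': [0.0, -0.003, 0.001, -0.001, -0.0, 0.0, 0.001], 'joint_torque': [0.002, -62.455, 0.025, -39.072, -0.061, 0.036, 0.0], 'ee_pos': [0.219, -0.585, 0.21], 'eef_rot': [0.984, 0.178, -0.0, -0.001], 'ft_force': [-0.523, 0.227, 0.038], 'torque': [0.002, 0.023, -0.023], 'width': 0.087} 0.022
```

View pics/top0.png

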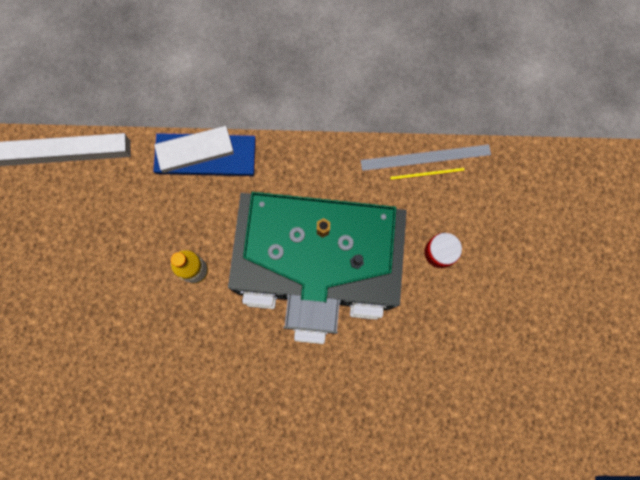

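View pics/scene0.png

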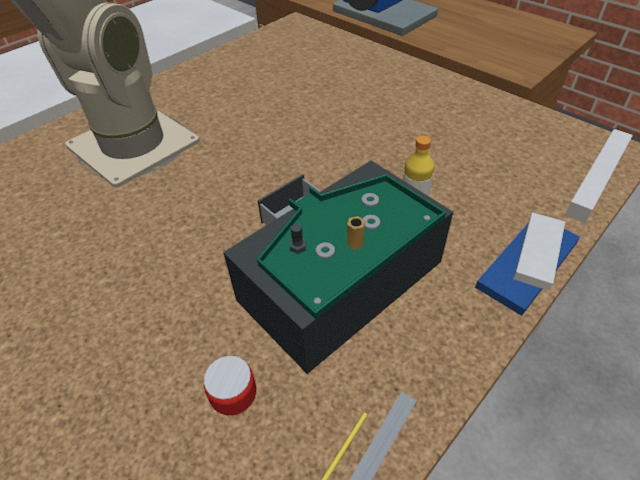

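The top view shows washers near (297,234), (276,251) and (346,242), the nut at (323,227), the bolt at (357,262), the spout's end near (314,300) and the drawer pull at (310,337). The scene view agrees. Next I measure the pan pose and positions.

```bash
cat > meas.py <<'E'
from h import *
def green(c):
    hsv=cv2.cvtColor(c['pixels'],cv2.COLOR_RGB2HSV)
    m=cv2.inRange(hsv,(65,90,30),(90,255,255));return hsv,m
def washers(c,cab):
    hsv,m=green(c)
    g=cv2.inRange(hsv,(0,0,80),(179,85,255))
    out=[]
    cs,_=cv2.findContours(g,cv2.RETR_EXTERNAL,cv2.CHAIN_APPROX_NONE)
    for k in cs:
        x,y,w,h=cv2.boundingRect(k)
        if 8<w<30 and 8<h<30 :
            u,v=x+(w-1)/2,y+(h-1)/2;(u,v),rad=cv2.minEnclosingCircle(k);p=onz(c,u,v,.138);q=tocab(cab,p)
            if abs(q[0])<.12 and abs(q[1])<.14: out.append((round(u,1),round(v,1),round(rad,1),np.round(p[:2],4).tolist(),np.round(q*1000,1).tolist()))
    return out
def tocab(cab,p):
    x,y,a=cab;d=np.array(p[:2])-[x,y];return np.array([d[0]*np.cos(a)+d[1]*np.sin(a),-d[0]*np.sin(a)+d[1]*np.cos(a)])
def toworld(cab,q):
    x,y,a=cab;return np.array([x+q[0]*np.cos(a)-q[1]*np.sin(a),y+q[0]*np.sin(a)+q[1]*np.cos(a)])
E
python3 - <<'E'
from meas import *
c=snap('top');hsv,m=green(c)
cs,_=cv2.findContours(m,cv2.RETR_EXTERNAL,cv2.CHAIN_APPROX_NONE);k=max(cs,key=cv2.contourArea)
ap=cv2.approxPolyDP(k,4,True)[:,0];print(ap.tolist())
W=[onz(c,*p,.145) for p in ap];print(np.round(W,3).tolist())
# back corners: extreme
s=sorted(range(len(ap)),key=lambda i:ap[i][1])[:2]
bl,br=sorted([W[i][:2] for i in s],key=lambda p:-p[1])
d=bl-br;a=np.arctan2(-d[0],d[1]);mid=(bl+br)/2
cab=(mid[0]-.095*np.cos(a),mid[1]-.095*np.sin(a),a);print('width',np.linalg.norm(d),'cab',np.round(cab,4))
for w in washers(c,cab):print(w)
for q,z in(((-.103,.021),.132),((-.103,-.021),.132),((-.103,.024),.145),((-.095,.165),.13),((.095,-.165),.13),((.095,.141),.145),((-.038,.141),.145),((-.038,-.141),.145)):
    print(q,np.round(proj(c,[*toworld(cab,q),z]),1))
np.save('cab.npy',cab)
im=cv2.resize(c['pixels'][180:355,220:420,::-1],None,fx=4,fy=4,interpolation=cv2.INTER_CUBIC)[:,:800]
cv2.imwrite('pics/crop1.png',cv2.resize(im,(686,600)))
E
```

```text
[[252, 192], [243, 257], [301, 284], [302, 299], [325, 301], [330, 286], [391, 272], [394, 207]]
[[0.755, 0.156, 0.145], [0.627, 0.168, 0.145], [0.577, 0.057, 0.145], [0.549, 0.054, 0.145], [0.546, 0.011, 0.145], [0.574, 0.002, 0.145], [0.603, -0.114, 0.145], [0.731, -0.121, 0.145]]
width 0.2778505324323144 cab [ 0.6483  0.0259 -0.0867]
(275.4, 251.4, 7.8, [0.6398, 0.1075], [-15.5, 80.6])
(345.2, 242.4, 7.7, [0.6602, -0.0265], [16.3, -51.2])
(296.6, 234.2, 7.7, [0.6744, 0.0677], [22.3, 43.9])
(-0.103, 0.021) [301.4 300.3]
(-0.103, -0.021) [323.4 302.6]
(-0.103, 0.024) [299.7 299.5]
(-0.095, 0.165) [226.6 288.4]
(0.095, -0.165) [405.8 210.4]
(0.095, 0.141) [250.9 191.9]
(-0.038, 0.141) [242. 259.]
(-0.038, -0.141) [389.8 274.4]
```

View pics/crop1.png

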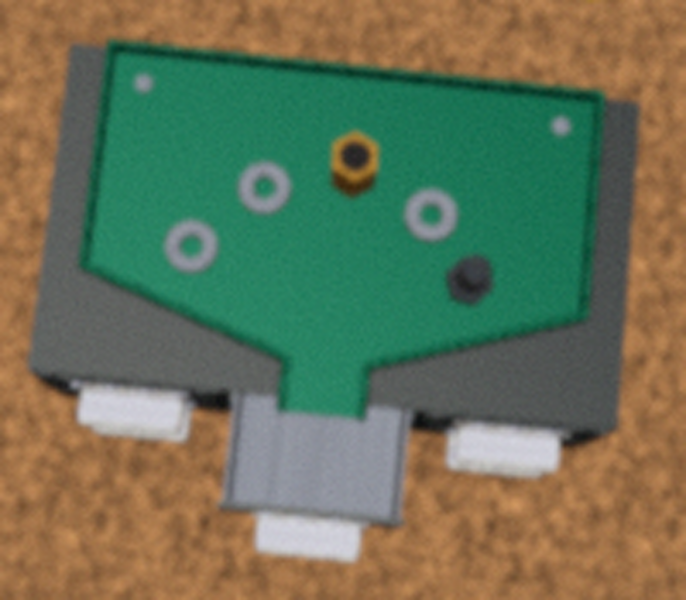

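The pan fit holds to within 2 mm or so: back width 278 against 282 mm, and the spout predicted within 1 px. All three washers measure about 30 mm. The crop puts the nut's top at px (323.5,225) and the bolt's top at (357.6,259). Next come the obstacles, the drawer opening and the first approach.

```bash
cat > go.py <<'E'
from meas import *
from scipy.spatial.transform import Rotation as R
cab=np.load('cab.npy')
def cur():
    s=r.read_state();M=R.from_quat(s['eef_rot']).as_matrix();p=np.array(s['ee_pos'])
    q=tocab(cab,p)*1000;yaw=np.arctan2(M[1,0],M[0,0])-cab[2]
    return s,q,p[2]-r.tip_extent,yaw
def plan(wps,n=1):
    """wps: (x,y mm cab, tip z m, yaw cab). prints tool-axis cm and turn from pose to pose"""
    s,q,z,yaw=cur();print('now',np.round(q,1),'tip',round(z,4),'yaw',round(yaw,3),'F',np.round(s['ft_force'],1),'w',round(s['width'],4),'t',round(s['time'],2))
    for w in wps:
        d=(np.array(w[:2])-q)/10
        print(w,'shift cm',round(d[0]*np.cos(yaw)+d[1]*np.sin(yaw),2),round(d[0]*np.sin(yaw)-d[1]*np.cos(yaw),2),round((z-w[2])*100,2),'turn',round(-(w[3]-yaw),3))
        q,z,yaw=np.array(w[:2],float),w[2],w[3]
E
python3 - <<'E'
from go import *
cab[1]-=.001;np.save('cab.npy',cab)
c=snap('top')
for n,u,v,z in(('nut',323.5,225.2,.178),('bolt',357.6,258.7,.177)):print(n,np.round(1000*tocab(cab,onz(c,u,v,z))))
print('pull',np.round(1000*tocab(cab,onz(c,310,341.5,.09))))
R0=R.from_quat(r.read_state()['eef_rot']).as_matrix();print(np.round(R0,3).tolist())
plan([(7,120,.22,1.064),(7,120,.134,1.064)])
E
```

```text
nut [36. -5.]
bolt [-20. -74.]
pull [-178.   -2.]
[[0.937, 0.35, -0.0], [0.35, -0.937, 0.001], [-0.0, -0.001, -1.0]]
now [-375.1 -645. ] tip 0.1884 yaw 0.445 F [ 1.2  0.1 -0.2] w 0.0867 t 0.2
(7, 120, 0.22, 1.064) shift cm 67.39 -52.64 -3.16 turn -0.619
(7, 120, 0.134, 1.064) shift cm 0.0 0.0 8.6 turn -0.0
```

```bash
python3 -m jog '[[0,0,-3.2,0,0.84],[3.8,-3,0,0,0.84],[3.8,-3,0,0,0.84],[3.8,-3,0,0,0.84],[3.8,-3,0,0,0.84],[3.8,-3,0,0,0.84],[3.8,-3,0,0,0.84],[3.8,-3,0,0,0.84],[3.8,-3,0,0,0.84],[3.8,-3,0,0,0.84]]' 20
python3 -c "
from go import *
plan([(7,120,.22,1.064),(7,120,.134,1.064)])"
```

```text
time: 1.2
ee_pos: [0.4471, -0.2064, 0.2415]
eef_rot: [0.985, 0.171, -0.001, 0.0]
ft_force: [0.5, -0.9, 0.8]
width: 0.0175
now [-180.4 -247.9] tip 0.2195 yaw 0.431 F [ 0.5 -0.9  0.8] w 0.0175 t 1.2
(7, 120, 0.22, 1.064) shift cm 32.39 -25.6 -0.05 turn -0.633
(7, 120, 0.134, 1.064) shift cm 0.0 0.0 8.6 turn -0.0
```

```bash
python3 -m jog '[[3.6,-2.85,0,0,0.84],[3.6,-2.85,0,0,0.84],[3.6,-2.85,0,0,0.84],[3.6,-2.85,0,0,0.84],[3.6,-2.85,0,0,0.84],[3.6,-2.85,0,0,0.84],[3.6,-2.85,0,0,0.84],[3.6,-2.85,0,0,0.84],[3.6,-2.85,0,0,0.84],[0,0,0,-0.14,0.84]]'
python3 -m jog '[[0,0,0,-0.14,0.84],[0,0,0,-0.14,0.84],[0,0,0,-0.14,0.84],[0,0,0,-0.07,0.84],[0,0,2,0,0.84],[0,0,2,0,0.84],[0,0,1,0,0.84],[0,0,0,0,0.84],[0,0,0,0,0.84],[0,0,0,0,0.84]]'
python3 - <<'E'
from go import *
plan([(7,120,.134,1.064)])
c=snap('top')
for w in washers(c,cab):print(w)
im=cv2.resize(c['pixels'][180:355,220:420,::-1],(686,600),interpolation=cv2.INTER_CUBIC);cv2.imwrite('pics/c2.png',im)
E
```

```text
time: 2.2
ee_pos: [0.6721, 0.1663, 0.2381]
eef_rot: [0.97, 0.241, -0.002, -0.001]
ft_force: [-0.5, 0.1, -0.1]
width: 0.014
time: 3.2
ee_pos: [0.6717, 0.1696, 0.1841]
eef_rot: [0.876, 0.482, -0.004, -0.003]
ft_force: [0.9, -0.4, 1.1]
width: 0.014
now [ 10.7 146.2] tip 0.1621 yaw 1.093 F [ 0.9 -0.4  1.1] w 0.014 t 3.2
(7, 120, 0.134, 1.064) shift cm -2.5 0.87 2.81 turn 0.029
(345.2, 242.4, 7.7, [0.6602, -0.0265], [16.3, -50.2])
```

View pics/c2.png

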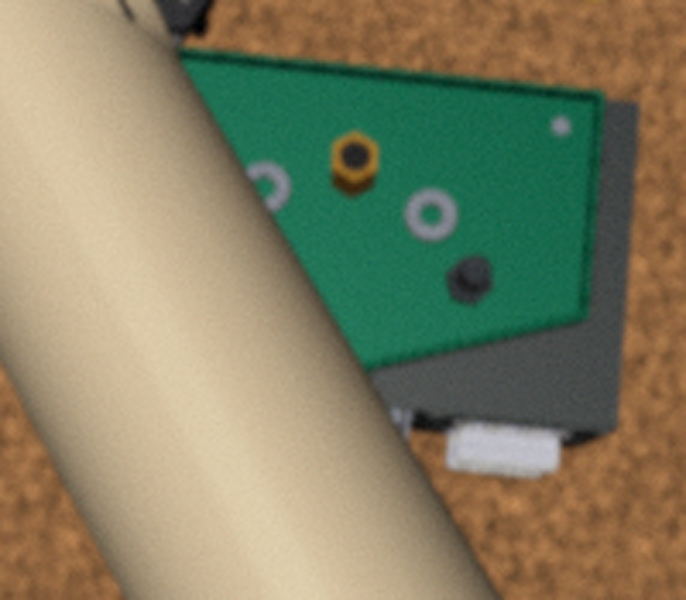

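The arm hides the left side from above and the last move overshot by about 26 mm. I'll move slower from here, line up behind washer A and descend.

```bash
python3 -c "
from go import *
plan([(0,111,.162,1.093),(0,111,.134,1.093)])"
```

```text
now [ 10.8 146.3] tip 0.1623 yaw 1.093 F [ 0.9 -0.5 -0.7] w 0.0136 t 3.25
(0, 111, 0.162, 1.093) shift cm -3.63 0.66 0.03 turn 0.0
(0, 111, 0.134, 1.093) shift cm 0.0 0.0 2.8 turn -0.0
```

```bash
python3 -m jog '[[-0.9,0.17,0,0,0.84],[-0.9,0.17,0,0,0.84],[-0.9,0.17,0,0,0.84],[-0.9,0.15,0,0,0.84],[0,0,0,0,0.84],[0,0,0.9,0,0.84],[0,0,0.9,0,0.84],[0,0,0.7,0,0.84],[0,0,0,0,0.84],[0,0,0,0,0.84]]'
python3 - <<'E'
from go import *
plan([(-58+10.2,0+19.5,.134,1.09)])
c=snap('scene');cv2.imwrite('pics/s2.png',cv2.resize(c['pixels'][140:330,220:470,::-1],(750,570),interpolation=cv2.INTER_CUBIC))
E
```

```text
time: 4.25
ee_pos: [0.6569, 0.1323, 0.1582]
eef_rot: [0.876, 0.482, -0.003, -0.002]
ft_force: [0.6, 0.7, 0.1]
width: 0.0143
now [ -0.7 107.8] tip 0.1362 yaw 1.093 F [0.6 0.7 0.1] w 0.0143 t 4.25
(-47.8, 19.5, 0.134, 1.09) shift cm -10.0 -0.12 0.22 turn 0.003
```

View pics/s2.png

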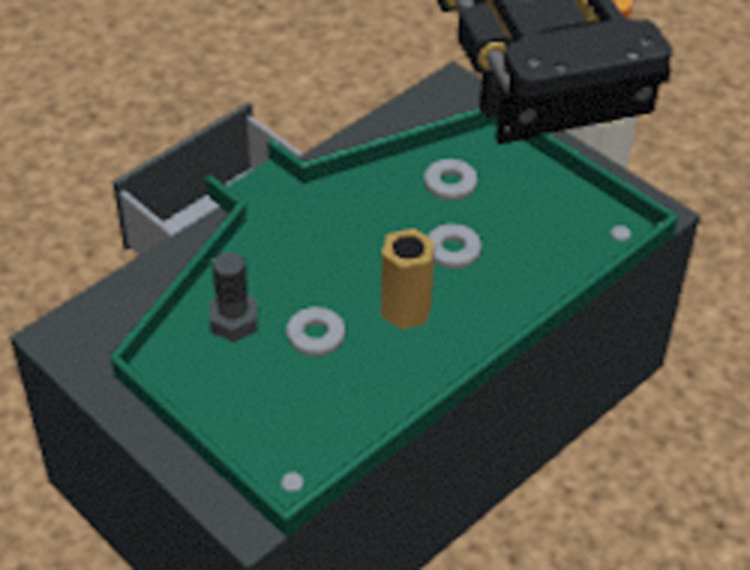

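The fingers stand just behind washer A, next to crop px (450,178). Now I push it towards the mouth of the spout.

```bash
python3 -m jog '[[-0.8,0,0.1,0,0.84],[-1,0,0.1,0,0.84],[-1.1,0,0,0,0.84],[-1.1,0,0,0,0.84],[-1.1,0,0,0,0.84],[-1.1,0,0,0,0.84],[-1.1,0,0,0,0.84],[-1.1,0,0,0,0.84],[-0.9,0,0,0,0.84],[-0.4,0,0,0,0.84]]'
python3 - <<'E'
from go import *
plan([(-47.8,19.5,.134,1.09)])
c=snap('scene');cv2.imwrite('pics/s3.png',cv2.resize(c['pixels'][140:330,220:470,::-1],(750,570),interpolation=cv2.INTER_CUBIC))
E
```

```text
time: 5.3
ee_pos: [0.6005, 0.0421, 0.1573]
eef_rot: [0.877, 0.481, -0.002, -0.001]
ft_force: [0.2, 0.6, -0.1]
width: 0.0139
now [-49.2  13. ] tip 0.1353 yaw 1.091 F [ 0.2  0.6 -0.1] w 0.0139 t 5.3
(-47.8, 19.5, 0.134, 1.09) shift cm 0.64 -0.18 0.13 turn 0.001
```

View pics/s3.png

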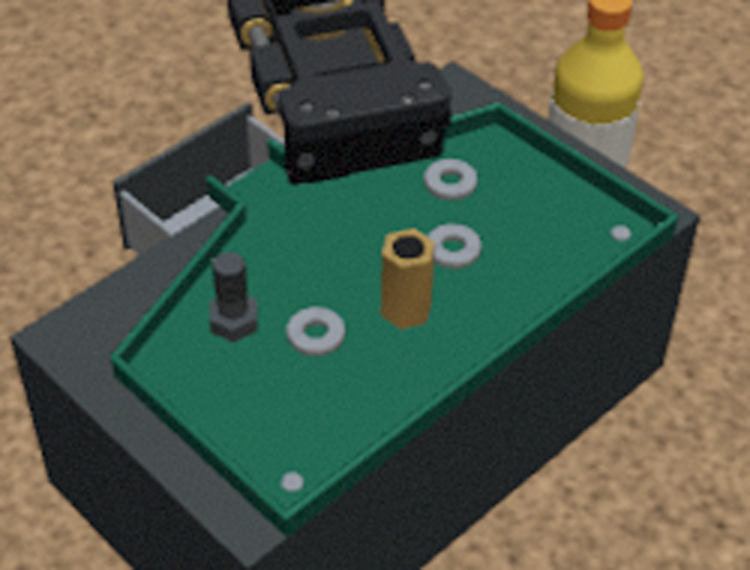

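Washer A has not moved; it is still at crop px (450,178). I'll check where the fingertips should appear against where they do.

Run:
```python
from go import *
c=r.camera('scene')
f=lambda p:np.round((np.array(proj(c,p))-[220,140])*3)
s=r.read_state();M=R.from_quat(s['eef_rot']).as_matrix();p=np.array(s['ee_pos'])
for h in(.022,0,-.048):
    for dy in(-.022,.022):
        for dx in(-.0095,.0095): print(h,dy,dx,f(p+M@[dx,dy,h]))
for q in((-15.4,81.6),(22.4,44.9),(16,-50)):print(q,f([*toworld(cab,np.array(q)/1000),.138]))
# scene-view estimate
for u,v in((450,178),(455,245),(316,330)):
    print(np.round(1000*tocab(cab,onz(c,u/3+220,v/3+140,.138)),1))
```

```text
0.022 -0.022 -0.0095 [296. 182.]
0.022 -0.022 0.0095 [328. 176.]
0.022 0.022 -0.0095 [316. 235.]
0.022 0.022 0.0095 [349. 229.]
0 -0.022 -0.0095 [295. 153.]
0 -0.022 0.0095 [328. 147.]
0 0.022 -0.0095 [315. 206.]
0 0.022 0.0095 [349. 200.]
-0.048 -0.022 -0.0095 [292.  85.]
-0.048 -0.022 0.0095 [327.  79.]
-0.048 0.022 -0.0095 [314. 138.]
-0.048 0.022 0.0095 [350. 132.]
(-15.4, 81.6) [452. 174.]
(22.4, 44.9) [455. 240.]
(16, -50) [317. 325.]
[-13.5  78.2]
[24.9 42.2]
[ 18.4 -52.7]
```

Run:
```python
from go import *
print(r.tip_extent,r.read_state()['time'],np.round(r.read_state()['joint_positions'],3))
a=r.camera('scene')['pixels'][60:300,200:440];b=r.camera('top')['pixels'][180:340,220:380]
im=np.hstack([cv2.resize(a,(500,500),interpolation=2),cv2.resize(b,(300,300),interpolation=2).repeat(1,0) if 0 else np.vstack([cv2.resize(b,(300,300),interpolation=2),np.zeros((200,300,3),np.uint8)])])
cv2.imwrite('pics/v7.png',im[:,:,::-1])
```

```text
0.022 5.4 [ 0.439  0.419 -0.75   1.559  0.291  1.285 -0.918]
```

View pics/v7.png

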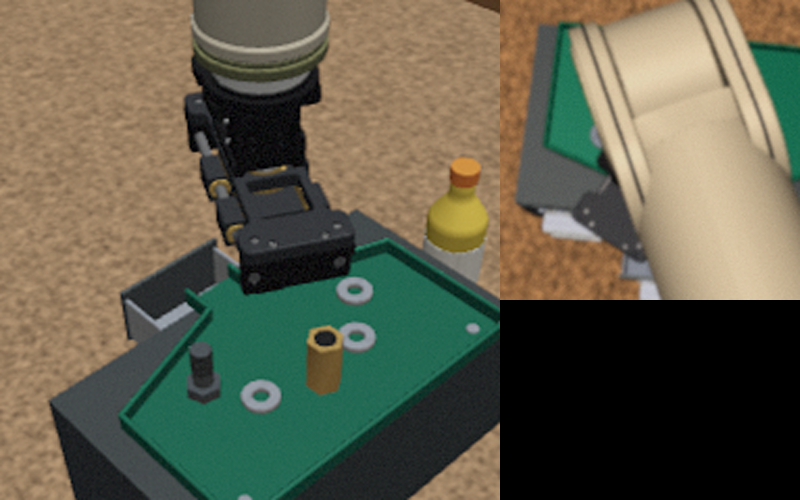

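Run:
```python
from go import *
s=r.read_state();M=R.from_quat(s['eef_rot']).as_matrix();p=np.array(s['ee_pos'])
t=r.camera('top');c=r.camera('scene')
print('tcp top',np.round(proj(t,p)),'scene',np.round(proj(c,p)))
for h in(.022,-.048,-.09):
  for dy in(-.095,-.06,.06,.095): print(h,dy,'top',np.round(proj(t,p+M@[0,dy,h])),'scene x-/x+',*[np.round((np.array(proj(c,p+M@[dx,dy,h]))-[200,60])/.48) for dx in(-.0375,.0375)])
```

```text
tcp top [308. 271.] scene [328. 198.]
0.022 -0.095 top [280. 314.] scene x-/x+ [195. 242.] [280. 227.]
0.022 -0.06 top [291. 299.] scene x-/x+ [204. 269.] [291. 252.]
0.022 0.06 top [325. 247.] scene x-/x+ [240. 371.] [334. 351.]
0.022 0.095 top [335. 232.] scene x-/x+ [251. 405.] [349. 384.]
-0.048 -0.095 top [278. 311.] scene x-/x+ [190. 175.] [279. 160.]
-0.048 -0.06 top [289. 295.] scene x-/x+ [199. 202.] [291. 185.]
-0.048 0.06 top [327. 239.] scene x-/x+ [236. 304.] [338. 284.]
-0.048 0.095 top [337. 223.] scene x-/x+ [249. 338.] [354. 317.]
-0.09 -0.095 top [277. 310.] scene x-/x+ [186. 131.] [279. 116.]
-0.09 -0.06 top [289. 292.] scene x-/x+ [196. 157.] [292. 141.]
-0.09 0.06 top [328. 234.] scene x-/x+ [234. 259.] [340. 239.]
-0.09 0.095 top [339. 217.] scene x-/x+ [247. 293.] [357. 272.]
```

The gripper block in both views fits the reported pose only if the fingertips are shorter or higher than I assumed; the fingers stay hidden behind it. I'll probe the floor gently in a clear spot to find the true tip height.

```bash
python3 -c "
from go import *
plan([(-25,12,.137,1.09)])"
python3 -m jog '[[0.4,-0.7,0,0,0.84],[0.6,-1,0,0,0.84],[0.2,-0.4,0,0,0.84],[0,0,0,0,0.84],[0,0,0.2,0,0.84],[0,0,0.2,0,0.84],[0,0,0.2,0,0.84],[0,0,0.2,0,0.84],[0,0,0.2,0,0.84],[0,0,0.2,0,0.84]]'
python3 -c "
from go import *
plan([(-25,12,.137,1.09)])"
```

```text
now [-48.8  15. ] tip 0.1353 yaw 1.093 F [-0.8  1.2  0.1] w 0.0138 t 5.6
(-25, 12, 0.137, 1.09) shift cm 0.83 2.25 -0.17 turn 0.003
time: 6.6
ee_pos: [0.5887, 0.0691, 0.1441]
eef_rot: [0.876, 0.483, -0.002, -0.002]
ft_force: [0.1, 0.5, -0.5]
width: 0.0142
now [-63.3  38.9] tip 0.1221 yaw 1.095 F [ 0.1  0.5 -0.5] w 0.0142 t 6.6
(-25, 12, 0.137, 1.09) shift cm -0.64 4.63 -1.49 turn 0.005
```

The row's y sign was mine and wrong, so the tool is now near the slanting wall. It met no force though, with the nominal tip 10 mm below the floor, so the tips really are well above nominal. I'll look.

Run:
```python
from go import *
c=r.camera('scene');cv2.imwrite('pics/v8.png',cv2.resize(c['pixels'][100:260,220:430,::-1],(788,600),interpolation=2))
s=r.read_state();M=R.from_quat(s['eef_rot']).as_matrix();p=np.array(s['ee_pos'])
for h in(.022,-.018,-.048):print(h,np.round((np.array(proj(c,p+M@[0,0,h]))-[220,100])*3.75))
```

```text
0.022 [423. 385.]
-0.018 [422. 320.]
-0.048 [422. 267.]
```

View pics/v8.png

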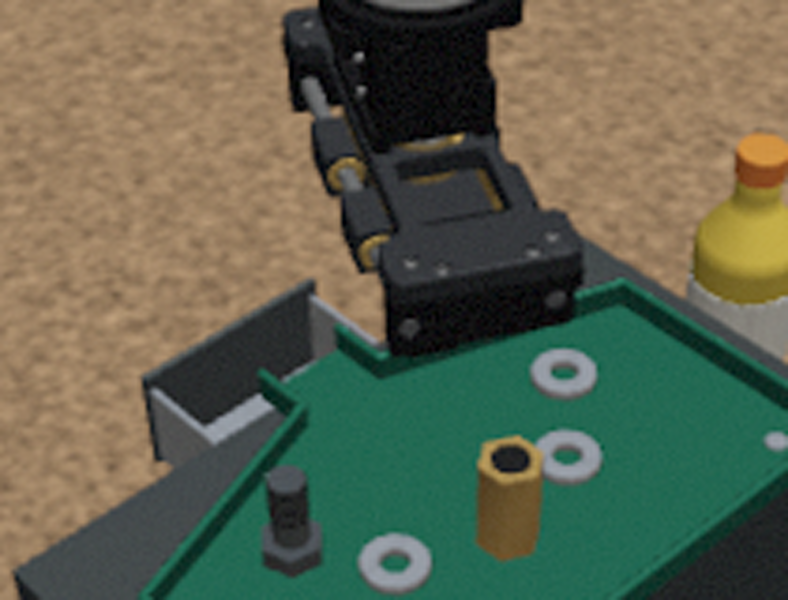

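```bash
python3 -m jog '[[0,0,-2,0,0.84],[0,0,-3,0,0.84],[0,0,-2,0,0.84],[0,0,0,0.14,0.84],[0,0,0,0.14,0.84],[0,0,0,0.14,0.84],[0,0,0,0.14,0.84],[0,0,0,0.14,0.84],[0,0,0,0.14,0.84],[0,0,0,0.14,0.84]]'
python3 -m jog '[[0,0,0,0.14,0.84],[0,0,0,0.14,0.84],[0,0,0,0.14,0.84],[0,0,0,0.14,0.84],[0,0,0,0.1,0.84],[0,0,0,0,0.84],[0,0,0,0,0.84],[0,0,0,0,0.84],[0,0,0,0,0.84],[0,0,0,0,0.84]]'
python3 - <<'E'
from go import *
plan([(43,-68,.19,-.593)])
c=r.camera('scene');t=r.camera('top')
s=r.read_state();M=R.from_quat(s['eef_rot']).as_matrix();p=np.array(s['ee_pos'])
print('tip scene crop',(np.array(proj(c,p+M@[0,0,.022]))-[200,60])*2.5,'top crop',(np.array(proj(t,p+M@[0,0,.022]))-[220,180])*1.5)
im=np.zeros((550,800,3),np.uint8);im[:500,:500]=cv2.resize(c['pixels'][60:260,200:400],(500,500),interpolation=2);im[:270,500:]=cv2.resize(t['pixels'][180:360,220:420],(300,270))
cv2.imwrite('pics/v9.png',im[:,:,::-1])
E
```

```text
time: 7.65
ee_pos: [0.5888, 0.0683, 0.216]
eef_rot: [1.0, -0.004, -0.003, -0.001]
ft_force: [0.2, 0.4, 0.5]
width: 0.014
time: 8.65
ee_pos: [0.5887, 0.0685, 0.2156]
eef_rot: [0.941, -0.339, -0.004, -0.0]
ft_force: [0.9, 0.0, -1.0]
width: 0.0137
now [-63.1  38.2] tip 0.1936 yaw -0.604 F [ 0.9  0.  -1. ] w 0.0137 t 8.65
(43, -68, 0.19, -0.593) shift cm 14.77 2.71 0.36 turn -0.011
tip scene crop [330.39868486 276.04293899] top crop [111.47369993 141.44312466]
```

View pics/v9.png

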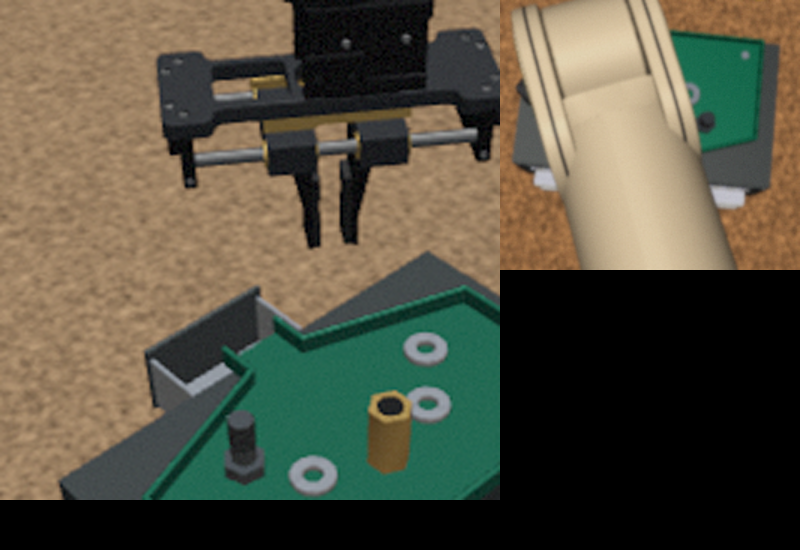

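The fingers are slim and appear at (331,243), while the nominal tip projects to (330,276): about 30 mm higher, or farther off. I'll probe the pan floor in the clear centre, which settles the height and then the lateral position.

```bash
python3 -m jog '[[1.2,0,0,0,0.84],[1.4,0,0,0,0.84],[1.4,0,0,0,0.84],[1,0,0,0,0.84],[0,0,0,0,0.84],[0,0,1.4,0,0.84],[0,0,1.4,0,0.84],[0,0,1.2,0,0.84],[0,0,0.8,0,0.84],[0,0,0.4,0,0.84]]'
python3 -m jog '[[0,0,0.2,0,0.84],[0,0,0.3,0,0.84],[0,0,0.3,0,0.84],[0,0,0.3,0,0.84],[0,0,0.3,0,0.84],[0,0,0.3,0,0.84],[0,0,0.3,0,0.84],[0,0,0.3,0,0.84],[0,0,0.3,0,0.84],[0,0,0.3,0,0.84]]'
python3 -c "
from go import *
plan([])"
```

```text
time: 9.75
ee_pos: [0.6298, 0.033, 0.1572]
eef_rot: [0.941, -0.339, -0.005, 0.0]
ft_force: [1.0, 0.2, -0.5]
width: 0.0132
time: 10.75
ee_pos: [0.63, 0.0336, 0.1267]
eef_rot: [0.941, -0.339, -0.004, -0.0]
ft_force: [-0.2, 0.4, 0.7]
width: 0.0137
now [-19.    7.1] tip 0.1047 yaw -0.605 F [-0.2  0.4  0.7] w 0.0137 t 10.75
```

```bash
python3 -m jog '[[0,0,0.2,0,0.84],[0,0,0.2,0,0.84],[0,0,0.2,0,0.84],[0,0,0.2,0,0.84],[0,0,0.2,0,0.84],[0,0,0.2,0,0.84],[0,0,0.2,0,0.84],[0,0,0.2,0,0.84],[0,0,0.2,0,0.84],[0,0,0.2,0,0.84]]'
python3 - <<'E'
from go import *
plan([])
c=r.camera('scene')
s=r.read_state();M=R.from_quat(s['eef_rot']).as_matrix();p=np.array(s['ee_pos'])
for h in(.022,-.01): print('tip scene crop',(np.array(proj(c,p+M@[0,0,h]))-[240,110])*4)
cv2.imwrite('pics/v10.png',cv2.resize(c['pixels'][110:250,240:420,::-1],(720,560),interpolation=2))
E
```

```text
time: 11.75
ee_pos: [0.63, 0.0336, 0.1208]
eef_rot: [0.941, -0.339, -0.001, 0.001]
ft_force: [-7.9, -1.4, 16.5]
width: 0.0139
now [-19.    7.1] tip 0.0988 yaw -0.605 F [-7.9 -1.4 16.5] w 0.0139 t 11.75
tip scene crop [388.20478468 499.04335449]
tip scene crop [388.21485249 445.6858435 ]
```

View pics/v10.png

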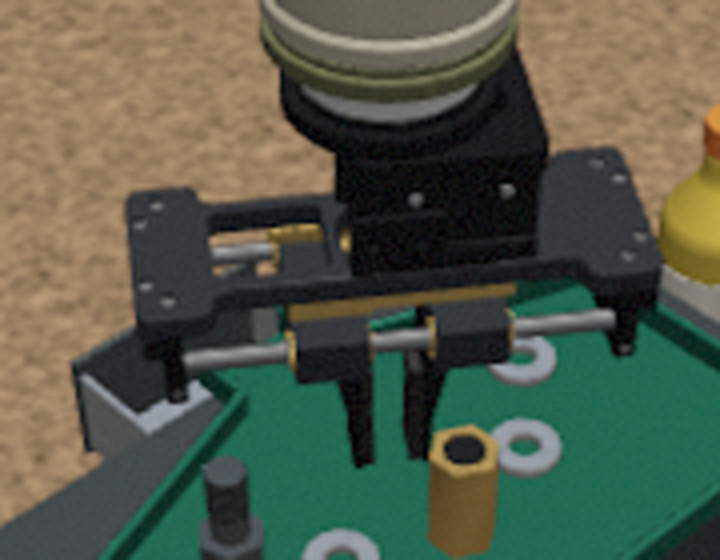

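Contact at a nominal tip height of 0.099 (Fz 16 N), and the picture shows the tips at about (362,463) and (418,457), on the pan floor in a clear spot. I'll cast those onto z=0.132 to get the lateral bias.

Run:
```python
from go import *
s,q,z,yaw=cur();c=r.camera('scene')
for u,v in((362,463),(418,457),(390,460)):
    for h in(.132,.14): print(h,np.round(1000*tocab(cab,onz(c,240+u/4,110+v/4,h)),1))
print(q)
# joint-free check of other objects' heights: nut & bolt tops, rim from both views
t=r.camera('top')
def tri(a,b):
    o1,d1=ray(t,*a);o2,d2=ray(c,*b);k=np.linalg.lstsq(np.c_[d1,-d2],o2-o1,rcond=None)[0];return np.round([*(o1+d1*k[0]),np.linalg.norm(o1+d1*k[0]-o2-d2*k[1])],4)
print('nut',tri((323.5,225.2),(355.5,222.6)),'washer C',tri((296.6,234.2),(371.8,221.7)),'A',tri((275.4,251.4),(370,199.4)),'washer B',tri((345.2,242.4),(325.4,249.9)))
```

```text
0.132 [-18.3  -8.1]
0.14 [-12.5 -13.3]
0.132 [-5.1 10.6]
0.14 [0.4 5.2]
0.132 [-11.7   1.2]
0.14 [-6.1 -4.1]
[-19.00864082   7.06952529]
nut [0.6839 0.017  0.1776 0.0016] washer C [6.751e-01 6.780e-02 1.346e-01 2.000e-04] A [0.6404 0.1077 0.1348 0.0013] washer B [ 0.6607 -0.0267  0.1351  0.0007]
```

Lateral position agrees within 1 mm: the pad's camera-side edges sit 9.5 mm from the tool axis. The reported z is about 33 mm too low, since the tip touches the 0.132 floor at a nominal 0.099. I'll apply that offset and go on with washer B, the tool being at its yaw already.

```bash
sed -i "s/p\[2\]-r.tip_extent,yaw/p[2]-r.tip_extent+.033,yaw/" go.py
python3 -m jog '[[0,0,-1,0,0.84],[0,0,-1.5,0,0.84],[0,0,-1.5,0,0.84],[0,0,-1.2,0,0.84],[0,0,-0.6,0,0.84],[0,0,0,0,0.84],[0,0,0,0,0.84],[0,0,0,0,0.84],[0,0,0,0,0.84],[0,0,0,0,0.84]]'
python3 -c "
from go import *
plan([(43,-69,.19,-.593),(43,-69,.135,-.593)])"
```

```text
time: 12.9
ee_pos: [0.6303, 0.0337, 0.1837]
eef_rot: [0.941, -0.339, -0.001, 0.001]
ft_force: [-0.7, 0.2, 0.1]
width: 0.0141
now [-18.7   7.2] tip 0.1947 yaw -0.605 F [-0.7  0.2  0.1] w 0.0141 t 12.9
(43, -69, 0.19, -0.593) shift cm 9.41 2.76 0.47 turn -0.012
(43, -69, 0.135, -0.593) shift cm 0.0 -0.0 5.5 turn -0.0
```

```bash
python3 -m jog '[[0.8,0.24,0,0,0.84],[1.5,0.44,0,0,0.84],[1.7,0.5,0,0,0.84],[1.7,0.5,0,0,0.84],[1.7,0.5,0,0,0.84],[1.3,0.38,0,0,0.84],[0.6,0.2,0,0,0.84],[0,0,0,0,0.84],[0,0,0,0,0.84],[0,0,0,0,0.84]]'
python3 -c "
from go import *
plan([(43,-69,.135,-.593)])"
```

```text
time: 13.9
ee_pos: [0.6891, -0.0583, 0.1814]
eef_rot: [0.94, -0.341, -0.001, 0.002]
ft_force: [0.5, -1.2, -0.0]
width: 0.0142
now [ 47.8 -79.4] tip 0.1924 yaw -0.61 F [ 0.5 -1.2 -0. ] w 0.0142 t 13.9
(43, -69, 0.135, -0.593) shift cm -0.99 -0.57 5.74 turn -0.017
```

```bash
python3 -m jog '[[-0.25,-0.25,0,0,0.84],[-0.25,-0.25,0,0,0.84],[0,0,0.8,0,0.84],[0,0,1.3,0,0.84],[0,0,1.3,0,0.84],[0,0,0.9,0,0.84],[0,0,0.5,0,0.84],[0,0,0.2,0,0.84],[0,0,0,0,0.84],[0,0,0,0,0.84]]'
python3 -c "
from go import *
plan([(43,-69,.135,-.593),(-58+18.5,-12.5,.135,-.593)])"
```

```text
time: 14.9
ee_pos: [0.6869, -0.0482, 0.126]
eef_rot: [0.941, -0.34, -0.002, 0.002]
ft_force: [-0.6, 0.4, 0.2]
width: 0.0137
now [ 44.7 -69.5] tip 0.137 yaw -0.606 F [-0.6  0.4  0.2] w 0.0137 t 14.9
(43, -69, 0.135, -0.593) shift cm -0.17 0.06 0.2 turn -0.013
(-39.5, -12.5, 0.135, -0.593) shift cm -10.0 -0.07 0.0 turn -0.0
```

```bash
python3 -m jog '[[-0.4,0,0.15,0,0.84],[-0.8,0,0.05,0,0.84],[-1.2,0,0,0,0.84],[-1.3,0,0,0,0.84],[-1.3,0,0,0,0.84],[-1.3,0,0,0,0.84],[-1.2,0,0,0,0.84],[-0.9,0,0,0,0.84],[-0.6,0,0,0,0.84],[-0.2,0,0,0,0.84]]'
python3 - <<'E'
from go import *
plan([(-39.5,-12.5,.135,-.593)])
c=snap('scene')
for w in washers(c,cab):print(w)
for w in washers(snap('top'),cab):print('top',w)
E
```

```text
time: 15.9
ee_pos: [0.6118, 0.0156, 0.1269]
eef_rot: [0.941, -0.339, 0.0, 0.001]
ft_force: [0.3, 0.1, 0.1]
width: 0.0143
now [-35.6 -12.4] tip 0.1379 yaw -0.605 F [0.3 0.1 0.1] w 0.0143 t 15.9
(-39.5, -12.5, 0.135, -0.593) shift cm -0.32 0.23 0.29 turn -0.012
(297.5, 243.0, 8.1, [0.6201, -0.0473], [-21.9, -74.4])
(370.5, 224.5, 10.7, [0.6794, 0.0586], [28.1, 36.3])
(320.2, 212.1, 7.2, [0.5997, 0.0259], [-48.5, -3.2])
(369.6, 199.5, 8.7, [0.6414, 0.1033], [-13.7, 77.5])
```

Washer B moved to about (-52,0), right at the mouth. Now I lift, turn to face straight out and go behind it.

```bash
python3 -m jog '[[0.5,0,-0.8,0,0.84],[0.9,0,-1.2,0,0.84],[0.6,0,-0.5,-0.1,0.84],[0.3,0,0,-0.14,0.84],[0,0,0,-0.14,0.84],[0,0,0,-0.14,0.84],[0,0,0,-0.08,0.84],[0,0,0,0,0.84],[0,0,0,0,0.84],[0,0,0,0,0.84]]'
python3 - <<'E'
from go import *
plan([(-18,0,.16,0),(-18,0,.135,0)])
for w in washers(snap('scene'),cab):print(w)
E
```

```text
time: 17.0
ee_pos: [0.636, -0.0071, 0.1563]
eef_rot: [0.999, -0.041, 0.001, 0.002]
ft_force: [0.3, -0.3, -0.1]
width: 0.014
now [ -9.5 -32.9] tip 0.1673 yaw 0.005 F [ 0.3 -0.3 -0.1] w 0.014 t 17.0
(-18, 0, 0.16, 0) shift cm -0.83 -3.29 0.73 turn 0.005
(-18, 0, 0.135, 0) shift cm 0.0 0.0 2.5 turn 0
(297.5, 243.0, 8.1, [0.6201, -0.0473], [-21.9, -74.4])
(370.5, 224.5, 10.7, [0.6794, 0.0586], [28.1, 36.3])
(303.5, 207.5, 11.5, [0.5714, 0.0156], [-75.8, -15.9])
(369.6, 199.5, 8.7, [0.6414, 0.1033], [-13.7, 77.5])
(336.3, 186.6, 5.9, [0.5775, 0.0907], [-76.2, 59.5])
(363.5, 165.0, 11.9, [0.5752, 0.1673], [-85.2, 135.5])
```

```bash
python3 -m jog '[[-0.1,-0.7,0,0,0.93],[-0.1,-1.0,0,0,0.93],[-0.1,-0.8,0,0,0.93],[0,-0.3,0,0,0.93],[0,0,0,0,0.93],[0,0,0.8,0,0.93],[0,0,1,0,0.93],[0,0,0.6,0,0.93],[0,0,0.2,0,0.93],[0,0,0,0,0.93]]'
python3 - <<'E'
from go import *
plan([(-16,0,.135,0),(-60,0,.135,0)])
c=r.camera('scene')
g=cv2.inRange(cv2.cvtColor(c['pixels'],cv2.COLOR_RGB2HSV),(0,0,80),(179,85,255))
n,_,st,ce=cv2.connectedComponentsWithStats(g[190:230,290:350]);print(st[1:].tolist())
print(np.round([proj(c,[*toworld(cab,np.array(q)/1000),.138]) for q in((-53,0),(-75,21),(-75,-21))]))
E
```

```text
time: 18.05
ee_pos: [0.6346, 0.024, 0.1269]
eef_rot: [0.999, -0.042, 0.0, 0.002]
ft_force: [-0.3, 0.1, 0.4]
width: 0.0063
now [-13.6  -2. ] tip 0.1379 yaw 0.003 F [-0.3  0.1  0.4] w 0.0063 t 18.05
(-16, 0, 0.135, 0) shift cm -0.24 -0.2 0.29 turn 0.003
(-60, 0, 0.135, 0) shift cm -4.4 -0.0 0.0 turn 0
[[57, 0, 3, 4, 9], [46, 2, 1, 1, 1], [43, 4, 1, 1, 1], [3, 13, 4, 3, 8], [21, 12, 21, 18, 183], [12, 15, 4, 2, 7], [58, 28, 1, 2, 2], [57, 32, 1, 1, 1], [1, 34, 10, 6, 45], [57, 35, 1, 5, 5]]
[[320. 210.]
 [320. 197.]
 [301. 209.]]
```

Washer B is seen at px (321,211), matching (-53,0) within 2 mm. Now I push it out.

```bash
python3 -m jog '[[0,-0.1,0.2,0,0.93],[-0.1,-0.1,0.1,0,0.93],[-0.4,0,0,0,0.93],[-0.6,0,0,0,0.93],[-0.7,0,0,0,0.93],[-0.7,0,0,0,0.93],[-0.7,0,0,0,0.93],[-0.6,0,0,0,0.93],[-0.4,0,0,0,0.93],[-0.2,0,0,0,0.93]]'
python3 -c "
from go import *
plan([(-85.5,0,.135,0)])"
```

```text
time: 19.1
ee_pos: [0.5873, 0.0302, 0.1251]
eef_rot: [0.999, -0.042, 0.001, 0.002]
ft_force: [0.5, -0.7, -0.5]
width: 0.0057
now [-61.2   0. ] tip 0.1361 yaw 0.003 F [ 0.5 -0.7 -0.5] w 0.0057 t 19.1
(-85.5, 0, 0.135, 0) shift cm -2.43 -0.01 0.11 turn 0.003
```

```bash
python3 -m jog '[[-0.3,0,0,0,0.93],[-0.5,0,0,0,0.93],[-0.6,0,0,0,0.93],[-0.5,0,0,0,0.93],[-0.4,0,0,0,0.93],[-0.2,0,0,0,0.93],[0,0,0,0,0.93],[0,0,0,0,0.93],[0,0,0,0,0.93],[0,0,0,0,0.93]]'
python3 - <<'E'
from go import *
plan([(30,100,.17,.4),(30,100,.2,.4)])
c=r.camera('scene')
g=cv2.inRange(cv2.cvtColor(c['pixels'],cv2.COLOR_RGB2HSV),(0,0,80),(179,85,255))
n,_,st,ce=cv2.connectedComponentsWithStats(g[180:230,270:350]);print([k for k in st[1:].tolist() if k[4]>20])
E
```

```text
time: 20.1
ee_pos: [0.5604, 0.0324, 0.1251]
eef_rot: [0.999, -0.042, 0.002, 0.002]
ft_force: [-0.1, 0.4, -0.8]
width: 0.0061
now [-88.2  -0.1] tip 0.1361 yaw 0.003 F [-0.1  0.4 -0.8] w 0.0061 t 20.1
(30, 100, 0.17, 0.4) shift cm 11.85 -9.98 -3.39 turn -0.397
(30, 100, 0.2, 0.4) shift cm 0.0 0.0 -3.0 turn -0.0
[[7, 0, 22, 12, 95], [45, 0, 24, 13, 43], [0, 25, 23, 16, 163], [21, 44, 11, 6, 50]]
```

```bash
python3 -m jog '[[0.3,0,-0.8,0,0.9],[0,0,-1.4,0,0.9],[0,0,-1.4,0,0.87],[0,0,-0.8,0,0.84],[0,0,-0.3,0,0.84],[1.5,-0.7,0,0,0.84],[2.2,-1,0,0,0.84],[2.5,-1.15,0,0,0.84],[2.5,-1.15,0,0,0.84],[2.2,-1,0,0,0.84]]'
python3 - <<'E'
from go import *
plan([(52,62,.19,0)])
for w in washers(snap('scene'),cab):print(w)
E
```

```text
time: 21.15
ee_pos: [0.6797, 0.0716, 0.1807]
eef_rot: [0.999, -0.044, 0.004, 0.003]
ft_force: [-0.0, -0.4, 0.3]
width: 0.0141
now [27.3 49.3] tip 0.1917 yaw -0.001 F [-0.  -0.4  0.3] w 0.0141 t 21.15
(52, 62, 0.19, 0) shift cm 2.47 -1.27 0.17 turn -0.001
(297.5, 243.0, 8.1, [0.6201, -0.0473], [-21.9, -74.4])
(370.5, 224.5, 10.7, [0.6794, 0.0586], [28.1, 36.3])
(369.5, 200.0, 8.7, [0.642, 0.1022], [-13.0, 76.4])
(368.5, 178.0, 10.4, [0.6049, 0.1451], [-53.7, 116.0])
```

```bash
python3 -m jog '[[0.9,-0.4,0,-0.1,0.84],[0.3,-0.1,0,-0.14,0.84],[0,0,0,-0.14,0.84],[0,0,0,-0.12,0.84],[0,0,0,-0.02,0.84],[0,0,0,0,0.84],[0,0,0,0,0.84],[0,0,0,0,0.84],[0,0,0,0,0.84],[0,0,0,0,0.84]]'
python3 -c "
from go import *
plan([(51,61,.19,.522),(51,61,.135,.522)])"
```

```text
time: 22.2
ee_pos: [0.6949, 0.0784, 0.1788]
eef_rot: [0.975, 0.22, 0.002, 0.003]
ft_force: [-0.1, 0.4, 0.1]
width: 0.0138
now [41.8 57.3] tip 0.1898 yaw 0.531 F [-0.1  0.4  0.1] w 0.0138 t 22.2
(51, 61, 0.19, 0.522) shift cm 0.98 0.15 -0.02 turn 0.009
(51, 61, 0.135, 0.522) shift cm 0.0 0.0 5.5 turn -0.0
```

```bash
python3 -m jog '[[0.5,0.1,0,0,0.84],[0.5,0.05,0,0,0.84],[0,0,0.7,0,0.84],[0,0,1.3,0,0.84],[0,0,1.3,0,0.84],[0,0,0.9,0,0.84],[0,0,0.6,0,0.84],[0,0,0.3,0,0.84],[0,0,0,0,0.84],[0,0,0,0,0.84]]'
python3 -c "
from go import *
plan([(51,61,.135,.522),(-56+18.5,11,.135,.522)])"
```

```text
time: 23.2
ee_pos: [0.7048, 0.0811, 0.1214]
eef_rot: [0.976, 0.22, 0.001, 0.003]
ft_force: [-0.6, -0.1, 0.7]
width: 0.014
now [51.4 60.9] tip 0.1324 yaw 0.53 F [-0.6 -0.1  0.7] w 0.014 t 23.2
(51, 61, 0.135, 0.522) shift cm -0.03 -0.03 -0.26 turn 0.008
(-37.5, 11, 0.135, 0.522) shift cm -10.16 -0.08 0.0 turn -0.0
```

```bash
python3 -m jog '[[-0.4,0,-0.1,0,0.84],[-0.8,0,0,0,0.84],[-1.2,0,0,0,0.84],[-1.3,0,0,0,0.84],[-1.4,0,0,0,0.84],[-1.4,0,0,0,0.84],[-1.2,0,0,0,0.84],[-0.9,0,0,0,0.84],[-0.6,0,0,0,0.84],[-0.3,0,0,0,0.84]]'
python3 -m jog '[[0.6,0,-0.8,0,0.93],[1,0,-1.2,0,0.93],[0.6,0,-0.5,0.1,0.93],[0.2,0,0,0.14,0.93],[0,0,0,0.14,0.93],[0,0,0,0.12,0.93],[0,0,0,0.02,0.93],[0,0,0,0,0.93],[0,0,0,0,0.93],[0,0,0,0,0.93]]'
python3 - <<'E'
from go import *
plan([(-16,0,.165,0),(-16,0,.135,0)])
for w in washers(snap('scene'),cab):print(w)
E
```

```text
time: 24.2
ee_pos: [0.614, 0.0375, 0.1263]
eef_rot: [0.976, 0.219, 0.004, 0.004]
ft_force: [0.0, -0.2, -0.3]
width: 0.0135
time: 25.2
ee_pos: [0.6415, 0.0526, 0.157]
eef_rot: [0.999, -0.044, 0.007, 0.001]
ft_force: [-0.4, -0.2, -0.5]
width: 0.006
now [-9.2 27. ] tip 0.168 yaw -0.001 F [-0.4 -0.2 -0.5] w 0.006 t 25.2
(-16, 0, 0.165, 0) shift cm -0.68 2.7 0.3 turn -0.001
(-16, 0, 0.135, 0) shift cm 0.0 0.0 3.0 turn 0
(297.5, 243.0, 8.1, [0.6201, -0.0473], [-21.9, -74.4])
(317.5, 211.5, 8.9, [0.5954, 0.0241], [-52.7, -5.4])
(369.5, 199.5, 8.9, [0.6412, 0.1031], [-13.8, 77.3])
(300.0, 197.5, 6.1, [0.5498, 0.0292], [-98.5, -4.3])
(337.5, 185.5, 11.9, [0.5771, 0.0942], [-76.9, 62.8])
```

A grey blob at px (300,197) lies in the spout area, so I check whether washer B really dropped.

Run:
```python
from go import *
c=r.camera('scene');cv2.imwrite('pics/v11.png',cv2.resize(c['pixels'][170:260,260:380,::-1],(800,600),interpolation=2))
```

```text
(no output)
```

View pics/v11.png

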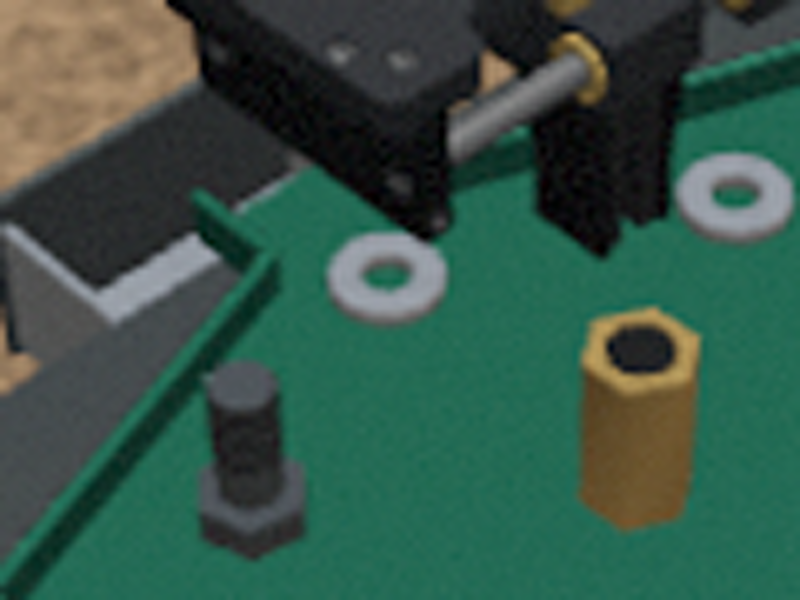

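The spout is empty (the blob was a sliver of drawer floor), so B has dropped. C sits at the mouth, at about (-54,-2), with the bolt and nut untouched. I go behind C.

```bash
python3 -m jog '[[-0.1,0.6,0,0,0.93],[-0.1,0.9,0,0,0.93],[-0.1,0.6,0,0,0.93],[-0.1,0.3,0,0,0.93],[0,0.1,0.4,0,0.93],[0,0,0.8,0,0.93],[0,0,0.9,0,0.93],[0,0,0.6,0,0.93],[0,0,0.2,0,0.93],[0,0,0,0,0.93]]'
python3 -c "
from go import *
plan([(-60,0,.135,0)])"
```

```text
time: 26.3
ee_pos: [0.6343, 0.0247, 0.1242]
eef_rot: [0.999, -0.044, 0.006, 0.001]
ft_force: [-0.2, 0.9, 0.2]
width: 0.0063
now [-14.   -1.4] tip 0.1352 yaw -0.001 F [-0.2  0.9  0.2] w 0.0063 t 26.3
(-60, 0, 0.135, 0) shift cm -4.6 -0.14 0.02 turn -0.001
```

```bash
python3 -m jog '[[-0.3,-0.05,0,0,0.93],[-0.5,-0.05,0,0,0.93],[-0.6,0,0,0,0.93],[-0.6,0,0,0,0.93],[-0.6,0,0,0,0.93],[-0.6,0,0,0,0.93],[-0.5,0,0,0,0.93],[-0.4,0,0,0,0.93],[-0.2,0,0,0,0.93],[-0.1,0,0,0,0.93]]'
python3 -c "
from go import *
plan([(-88,0,.135,0)])"
```

```text
time: 27.3
ee_pos: [0.5868, 0.0305, 0.1249]
eef_rot: [0.999, -0.043, 0.007, 0.002]
ft_force: [0.2, -0.3, 0.4]
width: 0.0061
now [-61.7   0.2] tip 0.1359 yaw -0.0 F [ 0.2 -0.3  0.4] w 0.0061 t 27.3
(-88, 0, 0.135, 0) shift cm -2.63 0.02 0.09 turn -0.0
```

```bash
python3 -m jog '[[-0.3,0,0.05,0,0.93],[-0.5,0,0,0,0.93],[-0.6,0,0,0,0.93],[-0.5,0,0,0,0.93],[-0.4,0,0,0,0.93],[-0.2,0,0,0,0.93],[0,0,0,0,0.93],[0,0,0,0,0.93],[0,0,0,0,0.93],[0,0,0,0,0.93]]'
python3 -m jog '[[0.3,0,-0.8,0,0.9],[0,0,-1.4,0,0.9],[0,0,-1.4,0,0.87],[0,0,-0.8,0,0.84],[0,0,-0.3,0,0.84],[1,-1.2,0,0,0.84],[1.4,-1.7,0,0,0.84],[1.4,-1.7,0,0,0.84],[1.4,-1.7,0,0,0.84],[1,-1.2,0,0,0.84]]'
python3 - <<'E'
from go import *
plan([(0,110,.19,0)])
for w in washers(snap('scene'),cab):print(w)
E
```

```text
time: 28.3
ee_pos: [0.5599, 0.0328, 0.124]
eef_rot: [0.999, -0.043, 0.007, 0.002]
ft_force: [0.4, -0.3, -0.3]
width: 0.0061
time: 29.3
ee_pos: [0.6338, 0.1011, 0.1794]
eef_rot: [0.999, -0.046, 0.009, 0.003]
ft_force: [0.4, 0.2, -0.5]
width: 0.014
now [-21.1  74.7] tip 0.1904 yaw -0.005 F [ 0.4  0.2 -0.5] w 0.014 t 29.3
(0, 110, 0.19, 0) shift cm 2.09 -3.54 0.04 turn -0.005
(297.5, 243.0, 8.1, [0.6201, -0.0473], [-21.9, -74.4])
(369.6, 199.5, 8.7, [0.6414, 0.1033], [-13.7, 77.5])
```

C is out of the pan too. Now washer A.

```bash
python3 -m jog '[[0.8,-1.3,0,0,0.84],[0.5,-0.8,0,0,0.84],[0.1,-0.2,0,-0.1,0.84],[0,0,0,-0.14,0.84],[0,0,0,-0.14,0.84],[0,0,0,-0.14,0.84],[0,0,0,-0.14,0.84],[0,0,0,-0.14,0.84],[0,0,0,-0.14,0.84],[0,0,0,-0.12,0.84]]'
python3 -c "
from go import *
plan([(0,111,.19,1.1),(0,111,.135,1.1)])"
```

```text
time: 30.35
ee_pos: [0.6494, 0.1226, 0.1796]
eef_rot: [0.875, 0.483, 0.005, 0.007]
ft_force: [0.5, 0.3, -0.1]
width: 0.0139
now [-7.4 97.4] tip 0.1906 yaw 1.096 F [ 0.5  0.3 -0.1] w 0.0139 t 30.35
(0, 111, 0.19, 1.1) shift cm 1.55 0.03 0.06 turn -0.004
(0, 111, 0.135, 1.1) shift cm 0.0 0.0 5.5 turn -0.0
```

```bash
python3 -m jog '[[0.6,0,0,0,0.84],[0.6,0,0,0,0.84],[0.2,0,0,0,0.84],[0,0,0.9,0,0.84],[0,0,1.4,0,0.84],[0,0,1.3,0,0.84],[0,0,0.9,0,0.84],[0,0,0.5,0,0.84],[0,0,0.1,0,0.84],[0,0,0,0,0.84]]'
python3 -c "
from go import *
plan([(0,111,.135,1.1),(-56+10,20.5,.135,1.1)])"
```

```text
time: 31.35
ee_pos: [0.6571, 0.1334, 0.1222]
eef_rot: [0.878, 0.479, 0.003, 0.007]
ft_force: [0.8, 0.1, 0.4]
width: 0.014
now [ -0.7 108.9] tip 0.1332 yaw 1.086 F [0.8 0.1 0.4] w 0.014 t 31.35
(0, 111, 0.135, 1.1) shift cm 0.22 -0.04 -0.18 turn -0.014
(-46, 20.5, 0.135, 1.1) shift cm -10.15 0.01 0.0 turn -0.0
```

```bash
python3 -m jog '[[-0.4,0,-0.1,0,0.84],[-0.8,0,0,0,0.84],[-1.2,0,0,0,0.84],[-1.3,0,0,0,0.84],[-1.4,0,0,0,0.84],[-1.3,0,0,0,0.84],[-1.1,0,0,0,0.84],[-0.8,0,0,0,0.84],[-0.5,0,0,0,0.84],[-0.2,0,0,0,0.84]]'
python3 -m jog '[[0.6,0,-0.8,0,0.93],[1,0,-1.2,0,0.93],[0.6,0,-0.5,0.14,0.93],[0.1,0,0,0.14,0.93],[0,0,0,0.14,0.93],[0,0,0,0.14,0.93],[0,0,0,0.14,0.93],[0,0,0,0.14,0.93],[0,0,0,0.14,0.93],[0,0,0,0.1,0.93]]'
python3 - <<'E'
from go import *
plan([(-16,0,.165,0),(-16,0,.135,0)])
for w in washers(snap('scene'),cab):print(w)
E
```

```text
time: 32.35
ee_pos: [0.6046, 0.0493, 0.1256]
eef_rot: [0.878, 0.478, 0.005, 0.009]
ft_force: [1.0, -0.4, -0.1]
width: 0.0137
time: 33.35
ee_pos: [0.6231, 0.0859, 0.1617]
eef_rot: [0.998, -0.056, 0.012, 0.0]
ft_force: [0.5, 0.7, -0.5]
width: 0.0059
now [-30.5  58.6] tip 0.1727 yaw -0.025 F [ 0.5  0.7 -0.5] w 0.0059 t 33.35
(-16, 0, 0.165, 0) shift cm 1.59 5.82 0.77 turn -0.025
(-16, 0, 0.135, 0) shift cm 0.0 0.0 3.0 turn 0
(297.5, 243.0, 8.1, [0.6201, -0.0473], [-21.9, -74.4])
(318.1, 209.5, 9.1, [0.5928, 0.0281], [-55.6, -1.6])
(341.5, 164.5, 11.5, [0.5443, 0.142], [-113.8, 107.7])
```

```bash
python3 -m jog '[[0.3,0.8,0,-0.02,0.93],[0.4,1.4,0,0,0.93],[0.4,1.5,0,0,0.93],[0.3,1,0,0,0.93],[0.1,0.6,0,0,0.93],[0,0.2,0,0,0.93],[0,0,0,0,0.93],[0,0,0,0,0.93],[0,0,0.8,0,0.93],[0,0,0.6,0,0.93]]'
python3 -c "
from go import *
plan([(-16,0,.135,0)])"
```

```text
time: 34.4
ee_pos: [0.636, 0.0288, 0.1501]
eef_rot: [0.999, -0.039, 0.014, -0.001]
ft_force: [-0.7, -0.1, -0.3]
width: 0.006
now [-12.6   2.8] tip 0.1611 yaw 0.008 F [-0.7 -0.1 -0.3] w 0.006 t 34.4
(-16, 0, 0.135, 0) shift cm -0.34 0.28 2.61 turn 0.008
```

```bash
python3 -m jog '[[-0.1,0.1,0.5,0,0.93],[-0.1,0.1,0.7,0,0.93],[0,0,0.5,0,0.93],[0,0,0.2,0,0.93],[0,0,0.1,0,0.93],[-0.3,0,0,0,0.93],[-0.5,0,0,0,0.93],[-0.6,0,0,0,0.93],[-0.6,0,0,0,0.93],[-0.5,0,0,0,0.93]]'
python3 -c "
from go import *
plan([(-61,0,.135,0),(-88,0,.135,0)])"
```

```text
time: 35.4
ee_pos: [0.6067, 0.03, 0.1262]
eef_rot: [0.999, -0.038, 0.013, -0.001]
ft_force: [0.4, -0.0, -0.4]
width: 0.0062
now [-41.9   1.5] tip 0.1372 yaw 0.01 F [ 0.4 -0.  -0.4] w 0.0062 t 35.4
(-61, 0, 0.135, 0) shift cm -1.91 0.13 0.22 turn 0.01
(-88, 0, 0.135, 0) shift cm -2.7 -0.0 0.0 turn 0
```

```bash
python3 -m jog '[[-0.4,0.1,0.1,0,0.93],[-0.5,0.05,0.05,0,0.93],[-0.5,0,0,0,0.93],[-0.6,0,0,0,0.93],[-0.6,0,0,0,0.93],[-0.6,0,0,0,0.93],[-0.5,0,0,0,0.93],[-0.4,0,0,0,0.93],[-0.2,0,0,0,0.93],[-0.1,0,0,0,0.93]]'
python3 -c "
from go import *
plan([(-88,0,.135,0)])"
```

```text
time: 36.4
ee_pos: [0.5583, 0.032, 0.1238]
eef_rot: [0.999, -0.038, 0.014, -0.001]
ft_force: [-0.3, 0.2, 0.7]
width: 0.0065
now [-90.3  -0.8] tip 0.1348 yaw 0.01 F [-0.3  0.2  0.7] w 0.0065 t 36.4
(-88, 0, 0.135, 0) shift cm 0.23 -0.07 -0.02 turn 0.01
```

All three should be out. Before shutting the drawer I move the arm aside to look into it.

```bash
python3 -m jog '[[0.2,0,-0.8,0,0.97],[0,0,-1.6,0,1],[0,0,-1.8,0,1],[0,0,-1.2,0,1],[0,0,-0.4,0,1],[-1.5,2,0,0,1],[-2,3,0,0,1],[-2,3.4,0,0,1],[-2,3.4,0,0,1],[-2,3.4,0,0,1]]'
python3 -m jog '[[-0.5,3,0,0,1],[0,2,0,0,1],[0,1,0,0,1],[0,0,0,0,1],[0,0,0,0,1],[0,0,0,0,1],[0,0,0,0,1],[0,0,0,0,1],[0,0,0,0,1],[0,0,0,0,1]]'
python3 - <<'E'
from go import *
plan([(-208,0,.087,0)])
c=r.camera('top');cv2.imwrite('pics/v12.png',cv2.resize(c['pixels'][180:350,220:420,::-1],(706,600),interpolation=2))
print(washers(c,cab))
E
```

```text
time: 37.4
ee_pos: [0.4525, -0.1113, 0.1818]
eef_rot: [0.999, -0.034, 0.014, -0.003]
ft_force: [-0.4, -0.8, 0.3]
width: 0.0005
time: 38.4
ee_pos: [0.4408, -0.1729, 0.1806]
eef_rot: [0.999, -0.034, 0.014, -0.003]
ft_force: [0.3, 0.8, -0.7]
width: 0.0005
now [-189.6 -215. ] tip 0.1916 yaw 0.018 F [ 0.3  0.8 -0.7] w 0.0005 t 38.4
(-208, 0, 0.087, 0) shift cm -1.44 -21.53 10.46 turn 0.018
[]
```

View pics/v12.png

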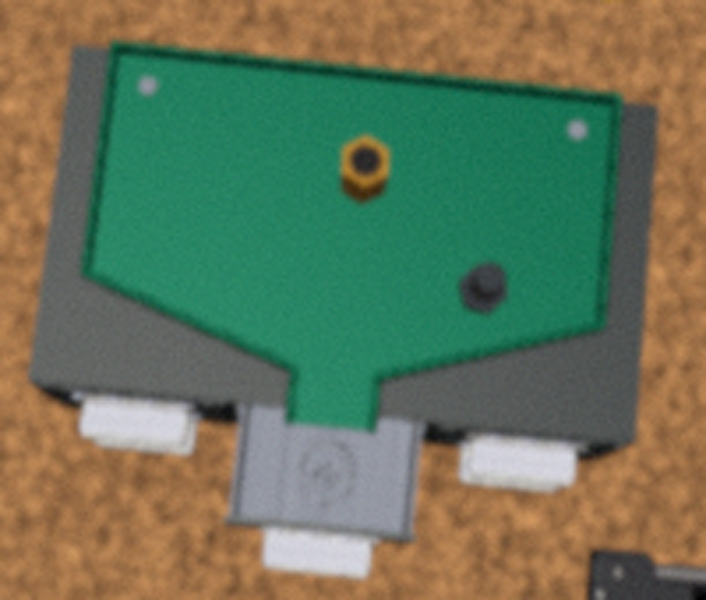

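The pan is empty apart from the bolt and nut, both in place. The washers show as overlapping rings in the drawer, near (327,470). Now I position in front of the pull.

```bash
python3 -m jog '[[-0.4,-1.5,0,0.018,1],[-0.5,-2.8,0,0,1],[-0.5,-3.4,0,0,1],[-0.4,-3.6,0,0,1],[-0.1,-3.4,0,0,1],[0,-2.6,0,0,1],[0,-1.6,0,0,1],[0,-0.8,0,0,1],[0,-0.2,0,0,1],[0,0,0,0,1]]'
python3 -c "
from go import *
plan([(-209,0,.087,0)])"
```

```text
time: 39.45
ee_pos: [0.4389, 0.0329, 0.1819]
eef_rot: [0.999, -0.045, 0.015, -0.002]
ft_force: [-0.0, 0.1, 0.5]
width: 0.0005
now [-209.3  -10.1] tip 0.1929 yaw -0.004 F [-0.   0.1  0.5] w 0.0005 t 39.45
(-209, 0, 0.087, 0) shift cm 0.03 -1.01 10.59 turn -0.004
```

```bash
python3 -m jog '[[0,-0.4,0.8,0,1],[0,-0.4,1.4,0,1],[-0.1,-0.1,1.8,0,1],[-0.1,0,1.9,0,1],[-0.1,0,1.6,0,1],[0,0,1.1,0,1],[0,0,0.7,0,1],[0,0,0.3,0,1],[0,0,0,0,1],[0,0,0,0,1]]'
python3 -c "
from go import *
plan([(-190,0,.087,0),(-126.5,0,.087,0)])"
```

```text
time: 40.45
ee_pos: [0.4399, 0.0374, 0.0796]
eef_rot: [0.999, -0.05, 0.014, -0.002]
ft_force: [-0.2, -0.1, 0.2]
width: 0.0005
now [-208.7   -5.6] tip 0.0906 yaw -0.014 F [-0.2 -0.1  0.2] w 0.0005 t 40.45
(-190, 0, 0.087, 0) shift cm 1.86 -0.59 0.36 turn -0.014
(-126.5, 0, 0.087, 0) shift cm 6.35 0.0 0.0 turn 0
```

```bash
python3 -m jog '[[0,-0.3,0.2,0,1],[0.3,-0.2,0.15,0,1],[0.5,0,0,-0.014,1],[0.6,0,0,0,1],[0.6,0,0,0,1],[0.6,0,0,0,1],[0.6,0,0,0,1],[0.6,0,0,0,1],[0.5,0,0,0,1],[0.3,0,0,0,1]]'
python3 -c "
from go import *
plan([(-126.5,0,.087,0)])"
```

```text
time: 41.45
ee_pos: [0.4904, 0.0385, 0.0779]
eef_rot: [0.999, -0.043, 0.014, -0.002]
ft_force: [-1.0, 0.2, -0.3]
width: 0.0005
now [-1.585e+02 -1.000e-01] tip 0.0889 yaw 0.001 F [-1.   0.2 -0.3] w 0.0005 t 41.45
(-126.5, 0, 0.087, 0) shift cm 3.2 -0.01 0.19 turn 0.001
```

```bash
python3 -m jog '[[0.3,0,0.1,0,1],[0.5,0,0,0,1],[0.6,0,0,0,1],[0.5,0,0,0,1],[0.4,0,0,0,1],[0.3,0,0,0,1],[0.2,0,0,0,1],[0.1,0,0,0,1],[0.1,0,0,0,1],[0.1,0,0,0,1]]'
python3 -c "
from go import *
plan([(-126.5,0,.087,0)])"
```

```text
time: 42.45
ee_pos: [0.5225, 0.0356, 0.0773]
eef_rot: [0.999, -0.043, 0.012, -0.002]
ft_force: [-9.3, 1.5, 6.0]
width: 0.0005
now [-126.3   -0.2] tip 0.0883 yaw 0.001 F [-9.3  1.5  6. ] w 0.0005 t 42.45
(-126.5, 0, 0.087, 0) shift cm -0.02 -0.02 0.13 turn 0.001
```

The push stops exactly where a shut drawer should stop it (-126.3 against -126.5), with force rising to 9 N. One more firm nudge, then retreat.

```bash
python3 -m jog '[[0.2,0,0,0,1],[0.2,0,0,0,1],[0.2,0,0,0,1],[0,0,0,0,1],[-0.4,0,0,0,1],[-0.8,0,0,0,1],[-1.2,0,0,0,1],[-1.4,0,0,0,1],[-1.4,0,0,0,1],[-1,0,0,0,1]]'
python3 -m jog '[[-0.2,0,-0.8,0,1],[0,0.5,-1.6,0,1],[0,1.5,-2,0,1],[0,2.5,-2,0,1],[0,3.2,-2,0,1],[0,3.4,-1,0,1],[0,3.4,0,0,1],[0,3.2,0,0,1],[0,2,0,0,1],[0,1,0,0,1]]'
python3 -m jog '[[0,0,0,0,1],[0,0,0,0,1],[0,0,0,0,1],[0,0,0,0,1],[0,0,0,0,1],[0,0,0,0,1],[0,0,0,0,1],[0,0,0,0,1],[0,0,0,0,1],[0,0,0,0,1]]'
python3 - <<'E'
from go import *
plan([])
t=r.camera('top');hsv=cv2.cvtColor(t['pixels'],cv2.COLOR_RGB2HSV)
w=cv2.inRange(hsv,(0,0,150),(179,50,255))
n,_,st,ce=cv2.connectedComponentsWithStats(w[270:360,230:400])
for k in range(1,n):
    if st[k][4]>80:
        x,y,ww,hh,ar=st[k];print('pull-like px',x+230,y+270,ww,hh,ar,'centre cab',np.round(1000*tocab(cab,onz(t,230+ce[k][0],270+ce[k][1],.096))))
print('expected shut pull front px',np.round(proj(t,[*toworld(cab,(-.117,0)),.09]),1),'washers in pan',washers(t,cab))
a=cv2.imread('pics/top0.png');b=t['pixels'][:,:,::-1]
d=cv2.absdiff(a,b).max(2);m=(cv2.GaussianBlur(d,(5,5),0)>40).astype(np.uint8)
n,_,st,ce=cv2.connectedComponentsWithStats(m);print([s.tolist() for s in st[1:] if s[4]>25])
E
```

```text
time: 43.45
ee_pos: [0.4575, 0.0411, 0.0767]
eef_rot: [0.999, -0.042, 0.008, -0.0]
ft_force: [0.3, 0.7, 0.3]
width: 0.0004
time: 44.45
ee_pos: [0.4371, -0.1713, 0.1829]
eef_rot: [0.999, -0.039, 0.014, 0.002]
ft_force: [-0.1, 0.2, -0.1]
width: 0.0002
time: 45.45
ee_pos: [0.4382, -0.1673, 0.1837]
eef_rot: [0.999, -0.037, 0.014, 0.002]
ft_force: [0.4, -0.4, 0.7]
width: 0.0003
now [-192.7 -209.7] tip 0.1947 yaw 0.013 F [ 0.4 -0.4  0.7] w 0.0003 t 45.45
pull-like px 242 293 34 16 426 centre cab [-108.  106.]
pull-like px 298 298 30 16 356 centre cab [-109.    0.]
pull-like px 350 303 33 16 433 centre cab [-108. -106.]
expected shut pull front px [312.  310.3] washers in pan []
[[289, 227, 16, 16, 181], [338, 235, 16, 16, 188], [268, 244, 16, 16, 182], [284, 294, 56, 51, 2056], [380, 325, 191, 155, 19914]]
```

The middle pull now lines up with its two fixed, shut neighbours to within 1 mm. Compared with the first picture, only the three washer spots, the drawer area and the arm have changed.

```bash
python3 -c "
from bench import r
print(r.close_job(), r.read_state()['time'])"
```

```text
the job is handed in; nothing more can be done
the job is handed in; nothing more can be done
```

I swept the three washers one at a time along the pan floor and out through the spout (first right, then back left, then front left). Then I pushed the drawer shut by its pull and handed the job in at about 45.5 s, with the arm clear of everything.

**Final checks**
- **Washers:** none are left in the pan. Before shutting the drawer I saw only faint overlapping rings in it, so I did not count three separately, but nothing new appeared on the bench.
- **Drawer:** the push stopped where a shut drawer should stop it (tool at -126.3 mm, expected -126.5), with the force rising to about 9 N. Its pull lines up with the two fixed shut ones to within 1 mm.
- **Bolt, nut, bottle and tin:** comparing the first and last pictures from above showed no change at any of them.

**What disagreed**
- **Tool height:** the reported height was about 33 mm too low. My first sweep passed over a washer without touching it. I found the offset by pressing the tips gently on the pan floor (about 16 N) and corrected for it afterwards.
- **Wrong row:** I typed one move with the wrong sideways sign. The tool drifted over the slanting wall, still too high to touch anything.

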